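# Find and reject the soft leaf spring

## Task

One of the three clamped leaf springs in the tester has gone soft. From left to right, gently press each leaf's tip all the way down onto its stop and hold it there for a moment, never pressing a leaf with more than 22 N, and judge by the force which one is soft; then push that leaf's red reject slide fully home, away from you. Leave the slides of the two sound leaves out, all leaves free, and the things round about where they are.

Things in the scene. Friction and masses are not known exactly. Their poses are not given: they have to be found in the camera images.
- test_plate: Leaf spring tester, fixed to the table: aluminium plate 136 (x) x 226 (y) x 10 mm; origin at the centre of its underside, on the table top; z up, +x points away from the robot, +y left. Three look-alike stations stand on it, centred at plate y = +70 (left), 0, -70 mm (right), each on a black base 120 x 50 mm whose top is 18 mm above the table.
- left_tip (a point): Top of the brass rivet head (10 mm across) on the free tip of the left copper leaf (14 mm wide): the place to press down. Unloaded height 46 mm above the table; plate x = -12, y = 70 mm. Fixed point: it does not follow the leaf. The clamp block begins 46 mm farther in +x, top 49 mm above the table.
- left_slide (a point): Centre of the left leaf's red reject tab when fully out, 33 mm above the table; plate x = -50, y = 70 mm. Fixed point. Tab 8 (x) x 14 (y) mm, from 22 to 44 mm above the table; pushed 22 mm along +x (away from the robot) it is home. Steel guides 22 mm above the table flank it, plate x = -57 to -17 mm.
- middle_tip (a point): Top of the brass rivet head (10 mm across) on the free tip of the middle copper leaf (14 mm wide): the place to press down. Unloaded height 46 mm above the table; plate x = -12, y = 0 mm. Fixed point: it does not follow the leaf. The clamp block begins 46 mm farther in +x, top 49 mm above the table.
- middle_slide (a point): Centre of the middle leaf's red reject tab when fully out, 33 mm above the table; plate x = -50, y = 0 mm. Fixed point. Tab 8 (x) x 14 (y) mm, from 22 to 44 mm above the table; pushed 22 mm along +x (away from the robot) it is home. Steel guides 22 mm above the table flank it, plate x = -57 to -17 mm.
- right_tip (a point): Top of the brass rivet head (10 mm across) on the free tip of the right copper leaf (14 mm wide): the place to press down. Unloaded height 46 mm above the table; plate x = -12, y = -70 mm. Fixed point: it does not follow the leaf. The clamp block begins 46 mm farther in +x, top 49 mm above the table.
- right_slide (a point): Centre of the right leaf's red reject tab when fully out, 33 mm above the table; plate x = -50, y = -70 mm. Fixed point. Tab 8 (x) x 14 (y) mm, from 22 to 44 mm above the table; pushed 22 mm along +x (away from the robot) it is home. Steel guides 22 mm above the table flank it, plate x = -57 to -17 mm.
- leaf_p (a joint): Deflection (rad) of one leaf: 0 free, growing as the tip goes down (46 mm lever); springs back by itself. Which station it is in changes from run to run. A firm stop under the leaf is met after 6 to 10 mm of tip travel, set differently for each. Sound leaves take about 0.8 N per mm (5 to 8 N on reaching the stop), the soft one about 0.3 N per mm (2 to 3 N).
- leaf_q (a joint): Deflection (rad) of one leaf: 0 free, growing as the tip goes down (46 mm lever); springs back by itself. Which station it is in changes from run to run. A firm stop under the leaf is met after 6 to 10 mm of tip travel, set differently for each. Sound leaves take about 0.8 N per mm (5 to 8 N on reaching the stop), the soft one about 0.3 N per mm (2 to 3 N).
- leaf_r (a joint): Deflection (rad) of one leaf: 0 free, growing as the tip goes down (46 mm lever); springs back by itself. Which station it is in changes from run to run. A firm stop under the leaf is met after 6 to 10 mm of tip travel, set differently for each. Sound leaves take about 0.8 N per mm (5 to 8 N on reaching the stop), the soft one about 0.3 N per mm (2 to 3 N).
- slide_p (a joint): Travel (m) of the red reject slide in front of leaf_p (same station): 0 pulled out toward the robot, 0.022 fully home against its end stop; starts within 0.003 of out. Stays where it is left; about 3 N of friction.
- slide_q (a joint): Travel (m) of the red reject slide in front of leaf_q (same station): 0 pulled out toward the robot, 0.022 fully home against its end stop; starts within 0.003 of out. Stays where it is left; about 3 N of friction.
- slide_r (a joint): Travel (m) of the red reject slide in front of leaf_r (same station): 0 pulled out toward the robot, 0.022 fully home against its end stop; starts within 0.003 of out. Stays where it is left; about 3 N of friction.
- label_tape: Bystander: yellow roll of tape lying flat, 68 x 68 x 19 mm; origin at the centre of its underside.
- carton_d: Bystander: small pale blue-grey carton, 63 x 84 x 33 mm; origin at the centre of its underside.
- dropper_bottle: Bystander: small brown bottle with black cap, 34 x 34 x 70 mm; origin at the centre of its underside.
- marker_blue: Bystander: white marker pen with blue cap, lying, 13 x 128 x 15 mm; origin at the centre of its underside.

How it is judged:
By the outcome, as a careful person would: the job done as asked, in the order asked, and still so for the second after the job is handed in, with the robot touching nothing.
It also fails if it takes over 54 s, if anything falls off the work surface, if the arm or the gripper's body presses on something with over 40 N, if the wrist force passes 120 N, or if a joint passes its speed limit or range.

## Robot

A 6-joint arm with a two-finger parallel gripper is mounted at the origin on a cart in front of the work surface, level with it; the furniture and walls round the work are solid. World frame = base frame: x ahead of the robot, y to its left, z up, the work surface at z = 0. Lengths are in mm, angles in rad, forces in N, time in s.
With the tool pointing down it reaches from about 375 to 925 mm from the base axis. Payload 5.7 kg.
Tool frame: the origin (TCP) lies between the finger pads; the fingertips stand 19 mm ahead of it and the grasp point (between the pads) is the TCP; z points along the fingers, y is the line along which they close (so a half turn about z gives the same grasp; the last joint's range is limited). The gripper opens to 88 mm and grips with 3 to 60 N. Pads are 20 mm wide; open, the fingers measure 115 mm over their backs; the gripper's body (75 mm by 178 mm) begins 61 mm behind the grasp point.
Start: joints at [1.097, 0.359, 1.51, -0, 1.272, -0.115], TCP at [210.681, 561.76, 215.623] pointing down, gripper open.
Joint ranges: [-2.97, 2.97], [-1.01, 2.36], [0.21, 2.38], [-0.96, 4.11], [0.2, 2.71], [-2.98, 2.98]. Speed limits (rad/s): [2.39, 2.39, 3.14, 3.14, 3.14, 3.14].

## Interface

Orientations are given as a rotation vector (axis times angle).
In Python, from bench import bot gives the robot as it stands. The module is installed in compiled form; this text tells all that it offers.
- The arm moves only by the tool apply_moves, never from a script. Its argument "steps" is a list of rows, each an object with "xyz": the shift along the tool's x, y, z in mm, a list of three; "rot": the turn, a rotation vector about the tool's x, y, z in rad, a list of three. In form: [{"xyz": [dx, dy, dz], "rot": [wx, wy, wz]}, ...]. A call has 1 to 12 rows; each row is the pose to reach, as a shift and turn from the pose commanded when the call began, along the tool's axes at that moment; what a row does not reach only later rows make up. A row lasts 1/8 s, in which the tool goes at most 62.5 mm and 10.7 degrees, less where a joint would pass 70% of its speed; a pose out of reach is approached as far as the arm can. A call with a gripper value outside its range is refused whole. "claw" is the closure, from 0 (fully open) to 1 (shut), set as the call begins (left out, the last holds). The fingers move at their own pace and stop on an object; the grip force is fixed at half the most. Time passes only in rows, so rows that repeat a pose let the fingers close. It gives the time, the measured TCP pose, the force, the opening and the grip force at its end, in the units of the state.
- bot.state(): the state, without advancing time (a new reading comes with each control period).
- bot.camera(name): name is "side" or "top" or "wrist"; returns (picture, depth): 480x640x3 uint8, red, green, blue; 480x640 float32, mm along the optical axis (not along the pixel's ray), 0 where there is no reading.
- bot.calibration(name): a dict with "fx", "fy", "cx", "cy" (pixels), "rvec" (rotation vector, rad) and "tvec" (3), from world to camera coordinates, as OpenCV has them. Camera axes: x right, y down, z forward; pixel columns grow to the right and rows downward; lengths in mm; the calibration is good to about 2 mm. The wrist camera is an equidistant fisheye: a pixel r from the principal point sees the ray r / f radians off the axis. A picture is of the moment at which its call begins: read the wrist's pose just before it. calibration takes no time and is no camera call; for the wrist camera it gives the pose at the moment of the call.
- bot.hand_in(): hands the job in; it is judged then, once.
The state is a dict: "time": time; "joint_positions": joint angles; "joint_velocities": joint speeds; "joint_efforts": joint torques, N m; "position": TCP position; "orientation": TCP orientation; "contact_force": force on the tool from outside, world axes, zero at the start; "torque": the same for the moment, N m; "opening": finger opening in mm; "gripper_force": force on a finger pad.
Only numpy, scipy, OpenCV 4.12 (cv2) and the standard library are available. Lean on these libraries where they do the work, as an engineer would, in place of code of your own. Each camera call takes 0.05 s, during which the arm holds its last target. There are 200 camera calls.

## Working session

There is one attempt and no reset: what is moved stays moved. The work goes in short steps, Python scripts to look and compute and a tool call to move; the robot and the scene stay as the last step left them, time stands still between calls to the robot, and variables do not carry over. Pictures are saved under pics/ and viewed, at most 10 in all, crops included, and the job is handed in when it is done.

Besides the shell and the picture viewer there is one more tool, called after ">>>" by a JSON object that holds its "fn" and its "kwargs". apply_moves: Moves the arm, as the interface text tells. Its arguments: {"type":"object","properties":{"steps":{"type":"array","items":{"type":"object","properties":{"xyz":{"type":"array","items":{"type":"number"}},"rot":{"type":"array","items":{"type":"number"}}}}},"claw":{"type":"number"}},"required":["steps"]}

```bash
mkdir -p pics
python3 - <<'E'
from bench import bot
import cv2
s=bot.state();print({k:s[k] for k in('time','position','orientation','contact_force','opening')})
p,d=bot.camera('top');cv2.imwrite('pics/top.png',p[:,:,::-1])
p,d=bot.camera('side');cv2.imwrite('pics/side.png',p[:,:,::-1])
print(bot.calibration('top'))
E
```

```text
{'time': 0.0, 'position': array([210.37840105, 561.15486038, 214.78615986]), 'orientation': array([-5.60512651e-01, -3.09064535e+00,  2.78316034e-03]), 'contact_force': array([-0.50550501,  0.0420278 , -0.29013415]), 'opening': 87.46125725581012}
{'fx': 497.9103762234999, 'fy': 497.9103762234999, 'cx': 318.83375534692345, 'cy': 239.7005799537122, 'rvec': array([ 2.15749193, -2.15631638,  0.12677254]), 'tvec': array([ -27.80950687,  597.92020865, 1294.52581577])}
```

View pics/top.png

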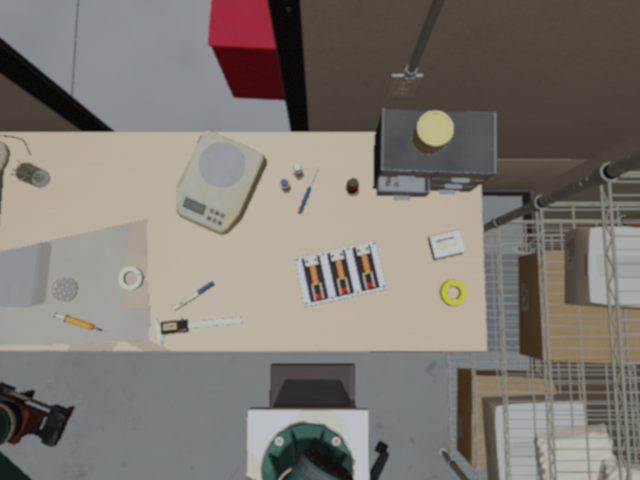

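View pics/side.png

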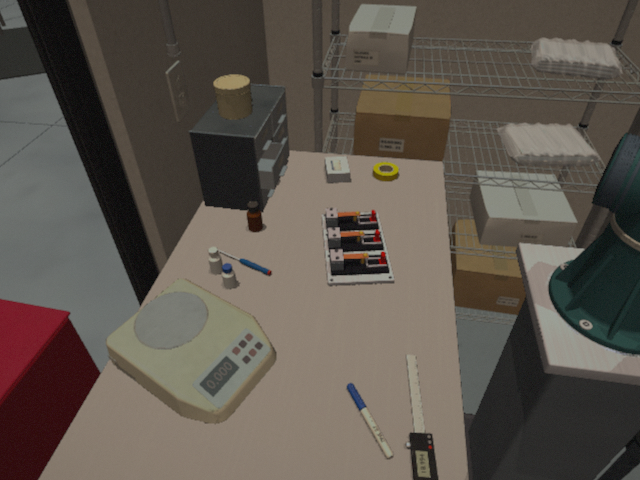

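The top view shows the tester with its corners at about (296,257), (378,241), (385,291) and (303,306). The tape and carton are to the right and the bottle is behind. I'll enlarge the tester.

```bash
cat > h.py <<'E'
import numpy as np,cv2
from bench import bot
from scipy.spatial.transform import Rotation as R
def px2w(name,uv,z):
    c=bot.calibration(name);M=R.from_rotvec(c['rvec']).as_matrix();t=np.array(c['tvec'])
    C=-M.T@t
    r=M.T@np.array([(uv[0]-c['cx'])/c['fx'],(uv[1]-c['cy'])/c['fy'],1])
    return C+r*(z-C[2])/r[2]
E
python3 - <<'E'
import cv2
a=cv2.imread('pics/top.png')[228:318,285:395]
cv2.imwrite('pics/c.png',cv2.resize(a,None,fx=7,fy=6.6666666,interpolation=cv2.INTER_CUBIC))
a=cv2.imread('pics/top.png')[228:318,285:395]
E
```

```text
(no output)
```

View pics/c.png

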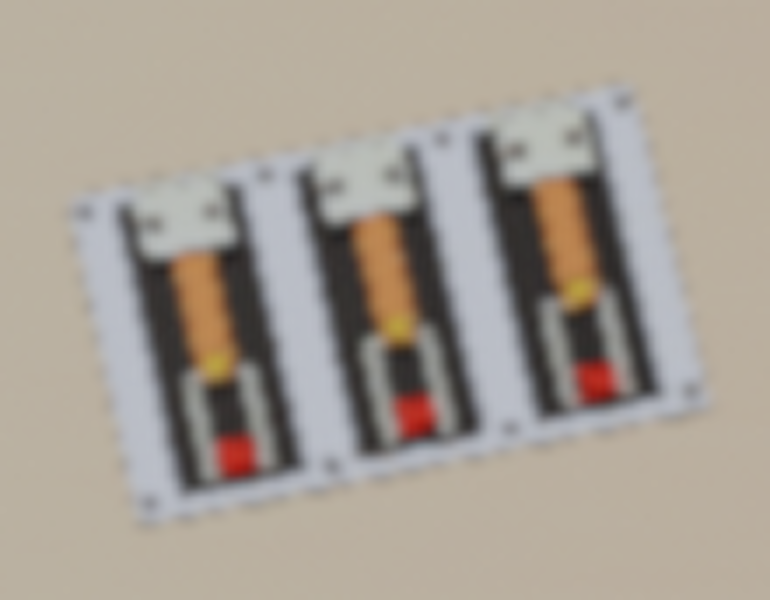

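The crop shows the plate corners at about (70,208), (632,88), (708,405) and (142,522). The rivets are at (217,366), (399,330) and (578,292), and the red tabs at (237,456), (415,415) and (597,381).

```bash
cat > f.py <<'E'
from h import *
pts=[((70,208),(68,113,10)),((632,88),(68,-113,10)),((708,405),(-68,-113,10)),((142,522),(-68,113,10)),
((217,366),(-12,70,46)),((399,330),(-12,0,46)),((578,292),(-12,-70,46))]
W=np.array([px2w('top',(285+(u+.5)/7-.5,228+(v+.5)/6.66667-.5),p[2])[:2] for (u,v),p in pts]);P=np.array([p[:2] for _,p in pts])
mW,mP=W.mean(0),P.mean(0);a=W-mW;b=P-mP
th=np.arctan2((b[:,0]*a[:,1]-b[:,1]*a[:,0]).sum(),(a*b).sum())
Rm=np.array([[np.cos(th),-np.sin(th)],[np.sin(th),np.cos(th)]]);t=mW-Rm@mP
print('th',th,'o',t);print((W-(P@Rm.T+t)).round(1))
for y in(70,0,-70):print(y,'tip',Rm@[-12,y]+t,'tab',Rm@[-50,y]+t)
s=bot.state();M=R.from_rotvec(s['orientation']).as_matrix();print(M.round(4))
def shift(g):return M.T@(np.array(g)-s['position'])
T=Rm@[-12,70]+t
# target: tool z down, tool y along plate y direction (nearest sense)
z=np.array([0,0,-1.])
for sg in(1,-1):
  y=sg*np.array([*Rm[:,1],0]);D=np.c_[np.cross(y,z),y,z]
  print(sg,'rot',R.from_matrix(M.T@D).as_rotvec(),'shift to z=120',shift([*T,120]))
E
python3 f.py
```

```text
th 0.21626075577754558 o [509.73992086 -84.65069076]
[[-2.9 -1.9]
 [-2.2  0.4]
 [ 1.7  2.1]
 [ 3.2 -1.1]
 [ 0.6 -0.2]
 [-0.2 -0.1]
 [-0.2  0.9]]
70 tip [482.9989121  -18.85617388] tab [445.88405983 -27.01017539]
0 tip [498.0194412 -87.2256386] tab [460.90458892 -95.37964011]
-70 tip [ 513.03997029 -155.59510332] tab [ 475.92511802 -163.74910483]
[[-9.363e-01  3.512e-01 -8.000e-04]
 [ 3.512e-01  9.363e-01 -1.500e-03]
 [ 2.000e-04 -1.700e-03 -1.000e+00]]
1 rot [-0.00155202 -0.00065752 -0.57506891] shift to z=120 [-458.9524707  -447.24675037   95.54120051]
-1 rot [-8.67822789e-04  2.04841755e-03  2.56652285e+00] shift to z=120 [-458.9524707  -447.24675037   95.54120051]
```

>>> {"fn": "apply_moves", "kwargs": {"claw": 1, "steps": [{"xyz": [-459,-447,75],"rot": [0,0,-0.575]},{"xyz": [-459,-447,75],"rot": [0,0,-0.575]},{"xyz": [-459,-447,75],"rot": [0,0,-0.575]},{"xyz": [-459,-447,75],"rot": [0,0,-0.575]},{"xyz": [-459,-447,75],"rot": [0,0,-0.575]},{"xyz": [-459,-447,75],"rot": [0,0,-0.575]},{"xyz": [-459,-447,75],"rot": [0,0,-0.575]},{"xyz": [-459,-447,75],"rot": [0,0,-0.575]},{"xyz": [-459,-447,75],"rot": [0,0,-0.575]},{"xyz": [-459,-447,75],"rot": [0,0,-0.575]},{"xyz": [-459,-447,75],"rot": [0,0,-0.575]},{"xyz": [-459,-447,75],"rot": [0,0,-0.575]}]}}

```text
time: 1.6
position: [484.1, -19.7, 140.2]
orientation: [0.334, -3.123, 0.0]
contact_force: [-0.3, 0.2, -0.7]
opening: 0.4
gripper_force: 0.0
```

Run:
```python
from bench import bot
import cv2
s=bot.state();print({k:s[k] for k in('time','position','orientation','contact_force','opening')})
c=bot.calibration('wrist');print(c)
p,d=bot.camera('wrist');cv2.imwrite('pics/w1.png',p[:,:,::-1])
```

```text
{'time': 1.6, 'position': array([484.09135954, -19.65720071, 140.21013362]), 'orientation': array([ 3.33664492e-01, -3.12341676e+00,  1.20314693e-04]), 'contact_force': array([-0.32965067,  0.21881577, -0.68444637]), 'opening': 0.4116909493538374}
{'fx': 371.64829954431775, 'fy': 371.64829954431775, 'cx': 320.97605656992096, 'cy': 238.6774515536384, 'rvec': array([-1.86572343, -2.31432284, -0.28854982]), 'tvec': array([ 121.37934236, -466.17701639,  200.29343535])}
```

View pics/w1.png

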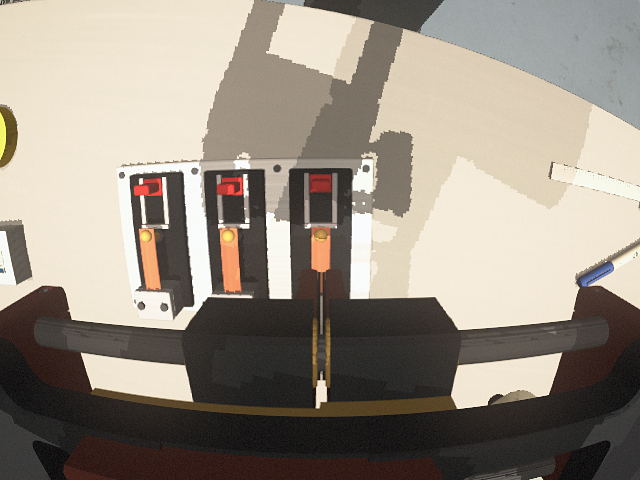

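The wrist view shows the rivets at (321,235), (229,237) and (146,236), the red tabs along the top of the plate, and the near plate corners at (119,166) and (373,157). I'll refine the pose from these.

```bash
cat > g.py <<'E'
from h import *
c=bot.calibration('wrist');M=R.from_rotvec(c['rvec']).as_matrix();t=np.array(c['tvec']);C=-M.T@t
def w(u,v,z):
    x,y=(u-c['cx'])/c['fx'],(v-c['cy'])/c['fy'];th=np.hypot(x,y)
    r=M.T@np.array([x/th*np.sin(th),y/th*np.sin(th),np.cos(th)]);return (C+r*(z-C[2])/r[2])[:2]
W=[w(*a) for a in[(321,235,46),(229,237,46),(146,236,46),(119,166,10),(373,157,10)]]
for x in W:print(x.round(1))
d=W[0]-W[2];print(np.arctan2(-d[0],d[1]),np.hypot(*d));d=W[4]-W[3];print(np.arctan2(-d[0],d[1]),np.hypot(*d))
E
python3 g.py
```

```text
[480.5 -18.2]
[496.5 -84.6]
[ 510.4 -152.4]
[ 465.4 -204.4]
[417.2  10.7]
0.2190273408996081 137.47084041241172
0.2204867047963755 220.4559963342644
```

>>> {"fn": "apply_moves", "kwargs": {"steps": [{"xyz": [2,1.5,30],"rot": [0,0,0]},{"xyz": [2,1.5,60],"rot": [0,0,0]},{"xyz": [2,1.5,70],"rot": [0,0,0]},{"xyz": [2,1.5,70],"rot": [0,0,0]},{"xyz": [2,1.5,70],"rot": [0,0,0]}]}}

```text
time: 2.28
position: [481.9, -16.6, 71.6]
orientation: [-0.34, 3.122, -0.001]
contact_force: [-0.1, 0.4, 0.9]
opening: -0.0
gripper_force: 0.0
```

>>> {"fn": "apply_moves", "kwargs": {"steps": [{"xyz": [0,0,2]},{"xyz": [0,0,4]},{"xyz": [0,0,6]},{"xyz": [0,0,8]},{"xyz": [0,0,9]},{"xyz": [0,0,9]},{"xyz": [0,0,9]}]}}

```text
$.steps[0]: bad value
```

>>> {"fn": "apply_moves", "kwargs": {"steps": [{"xyz": [0,-1,2],"rot": [0,0,0]},{"xyz": [0,-1,4],"rot": [0,0,0]},{"xyz": [0,-1,6],"rot": [0,0,0]},{"xyz": [0,-1,8],"rot": [0,0,0]},{"xyz": [0,-1,9],"rot": [0,0,0]},{"xyz": [0,-1,9],"rot": [0,0,0]},{"xyz": [0,-1,9],"rot": [0,0,0]}]}}

```text
time: 3.15
position: [481.5, -17.9, 61.7]
orientation: [0.339, -3.123, 0.0]
contact_force: [-0.4, 0.6, -0.2]
opening: 0.3
gripper_force: 0.0
```

>>> {"fn": "apply_moves", "kwargs": {"steps": [{"xyz": [0,0,1],"rot": [0,0,0]},{"xyz": [0,0,2],"rot": [0,0,0]},{"xyz": [0,0,2],"rot": [0,0,0]},{"xyz": [0,0,2],"rot": [0,0,0]}]}}

```text
time: 3.65
position: [481.4, -17.9, 59.7]
orientation: [0.339, -3.123, 0.0]
contact_force: [0.5, -0.9, -0.0]
opening: 0.7
gripper_force: 0.0
```

>>> {"fn": "apply_moves", "kwargs": {"steps": [{"xyz": [0,0,1],"rot": [0,0,0]},{"xyz": [0,0,1],"rot": [0,0,0]},{"xyz": [0,0,1],"rot": [0,0,0]}]}}

```text
time: 4.03
position: [481.4, -17.9, 58.6]
orientation: [0.339, -3.123, 0.0]
contact_force: [0.3, 0.4, 0.1]
opening: 0.7
gripper_force: 0.0
```

>>> {"fn": "apply_moves", "kwargs": {"steps": [{"xyz": [0,0,1],"rot": [0,0,0]},{"xyz": [0,0,1],"rot": [0,0,0]},{"xyz": [0,0,1],"rot": [0,0,0]}]}}

```text
time: 4.4
position: [481.4, -17.9, 57.7]
orientation: [0.339, -3.123, 0.0]
contact_force: [-0.0, -0.3, 0.4]
opening: 0.8
gripper_force: 0.0
```

Run:
```python
from bench import bot
import cv2,numpy as np
print(bot.state()['contact_force'])
p,d=bot.camera('wrist');q,d2=bot.camera('side')
a=cv2.resize(p[120:420,200:440,::-1],(400,500),interpolation=cv2.INTER_CUBIC);b=cv2.resize(q[190:300,310:398,::-1],(400,500),interpolation=cv2.INTER_CUBIC)
cv2.imwrite('pics/w2.png',np.hstack([a,b]))
```

```text
[-0.01725047 -0.3188024   0.35142312]
```

View pics/w2.png

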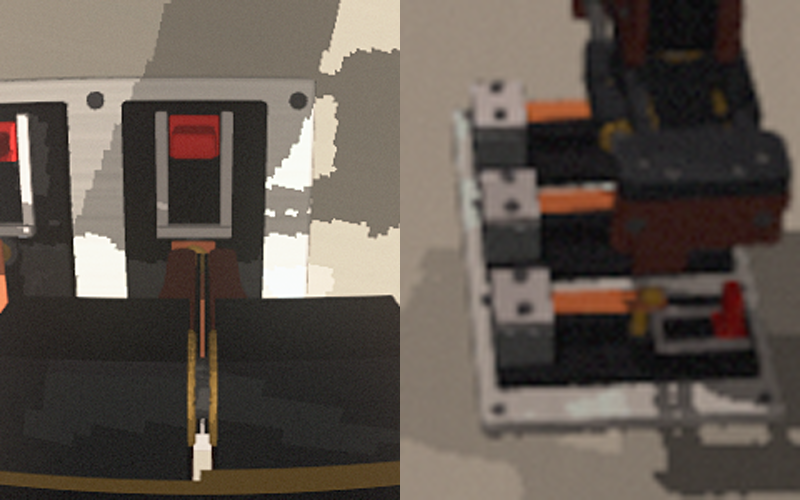

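Run:
```python
from h import *
s=bot.state();P=s['position'];M=R.from_rotvec(s['orientation']).as_matrix()
c=bot.calibration('side');K=np.array([[c['fx'],0,c['cx']],[0,c['fy'],c['cy']],[0,0,1]])
pts={'tcp':P,'tip':P+19*M[:,2],'rivet':np.array([482,-18.5,46]),'tip-x':P+M@[10,13,19],'tip+x':P+M@[-10,13,19],'back':P+M@[0,0,-61]}
for k,v in pts.items():
    u=cv2.projectPoints(v.reshape(1,3),c['rvec'],c['tvec'],K,None)[0].ravel();print(k,u.round(1),((u-[310,190])*[400/88,500/110]+[400,0]).round())
```

```text
tcp [366.1 250.4] [655. 275.]
tip [365.6 257.2] [653. 305.]
rivet [365.5 254.3] [652. 292.]
tip-x [371.3 261.4] [679. 324.]
tip+x [361.5 261.8] [634. 326.]
back [367.9 227.3] [663. 170.]
```

The left half shows the fingers over the leaf with the leaf end just beyond them. The right half shows the fingers ending near (660,265) and something brass below at (645,310). I'll compare it with the first side picture.

Run:
```python
from bench import bot
import cv2,numpy as np
q,d2=bot.camera('side')
b=cv2.imread('pics/side.png')
f=lambda a:cv2.resize(a[235:285,325:395],(400,286),interpolation=cv2.INTER_CUBIC)
cv2.imwrite('pics/w3.png',np.hstack([f(b),f(q[:,:,::-1])]))
print(d2[244:270:2,352:378:2].astype(int))
```

```text
[[1001 1003 1003  804  806  807  805  803  806  805  804  807  807]
 [ 994  993  997  992  994  905  907  909  907  909  906  994  995]
 [ 991  990  990  990  990  910  909  907  911  911  910  988  988]
 [ 988  992  990  990  989  910  916  911  913  917  993  993  991]
 [ 994  993  993  992  993  990  999  991  990  993  992  992  990]
 [ 944  942  940  942  943  942    0  933  988  988  985  984  985]
 [ 939  939  938  941  940  938  936  931  938  972  969  972  968]
 [ 933  935  934  935  933  935  933  935  938  961  958  962  954]
 [ 961  962  962  962  960  942  943  953  958  963  963  962  964]
 [ 954  954  959  958  952  947  950  948  959  958  956  956  958]
 [ 955  953  951  954  949  948  951  944  954  953  952  953  953]
 [ 949  953  951  950  950  949  947  949  944  947  941  943  941]
 [ 942  943  946  945  939  943  946  945  945  943  943  942  942]]
```

View pics/w3.png

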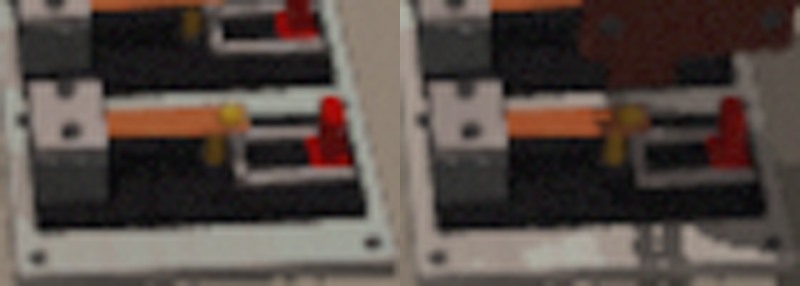

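The left panel is the start and the right panel is now. The leaf and rivet at (630,115) have not moved, and the finger end at about (640,85) is still above the rivet.

Run:
```python
from h import *
s=bot.state();print(s['position'],s['joint_positions'].round(3))
c=bot.calibration('side');M=R.from_rotvec(c['rvec']).as_matrix();t=np.array(c['tvec'])
for u,v,z in[(364,250,912),(368,250,912),(364,246,908),(364,258,935),(365,255,938),(356,256,938)]:
    print(u,v,(M.T@(np.array([(u-c['cx'])/c['fx'],(v-c['cy'])/c['fy'],1])*z-t)).round(1))
c=bot.calibration('top');print(-R.from_rotvec(c['rvec']).as_matrix().T@c['tvec'])
p,d=bot.camera('top')
M=R.from_rotvec(c['rvec']).as_matrix();t=np.array(c['tvec'])
for u,v in[(340,290),(300,280),(375,280)]:
    z=float(np.median(d[v-1:v+2,u-1:u+2]));print((M.T@(np.array([(u-c['cx'])/c['fx'],(v-c['cy'])/c['fy'],1])*z-t)).round(1))
```

```text
[481.4345277  -17.91909315  57.67034001] [-0.181  0.408  1.93  -0.     0.805 -1.967]
364 250 [485.3  -6.4  68.6]
368 250 [477.4  -7.8  68.5]
364 246 [485.9  -8.6  77.4]
364 258 [484.3 -12.9  40.6]
365 255 [482.9 -19.5  43.1]
356 256 [500.9 -15.   41.9]
[ 436.77854263  -32.82485705 1357.28628731]
[454.  -64.7 527. ]
[472.2   3.5 485.5]
[ 491.3 -178.    18.9]
```

>>> {"fn": "apply_moves", "kwargs": {"steps": [{"xyz": [0,0,2],"rot": [0,0,0]},{"xyz": [0,0,4],"rot": [0,0,0]},{"xyz": [0,0,5],"rot": [0,0,0]},{"xyz": [0,0,5],"rot": [0,0,0]}]}}

```text
time: 5.1
position: [481.3, -17.9, 52.5]
orientation: [0.339, -3.123, 0.0]
contact_force: [0.2, 0.2, -0.5]
opening: 0.3
gripper_force: 0.0
```

```bash
cat > s.py <<'E'
from h import *
import sys
F=[]
for i in range(4):
    q,d=bot.camera('side');F.append(bot.state()['contact_force'])
s=bot.state();print(s['time'],s['position'].round(1),'F',np.mean(F,0).round(2),np.std(F,0).round(2))
print(d[246:262,360:372:2].astype(int).T)
cv2.imwrite('pics/%s.png'%sys.argv[1],cv2.resize(q[225:285,310:390,::-1],(800,600),interpolation=cv2.INTER_CUBIC))
E
python3 s.py s1
```

```text
5.3 [481.4 -17.9  52.7] F [-0.02  0.08  0.17] [0.32 0.61 0.38]
[[808 807 989 990 989 991 993 992 939 942 939 937 935 966 958 962]
 [808 811 912 912 911 914 918 989 943 943 938 934 935 941 943 944]
 [809 811 909 909 910 916 916 989 939 936 933 937 934 943 943 946]
 [808 810 908 912 913 915 918 936 936 935 935 935 935 955 955 949]
 [807 811 911 912 917 917 992 992 987 939 940 933 936 961 957 961]
 [807 910 910 910 913 917 992 989 984 988 968 971 961 959 961 958]]
```

View pics/s1.png

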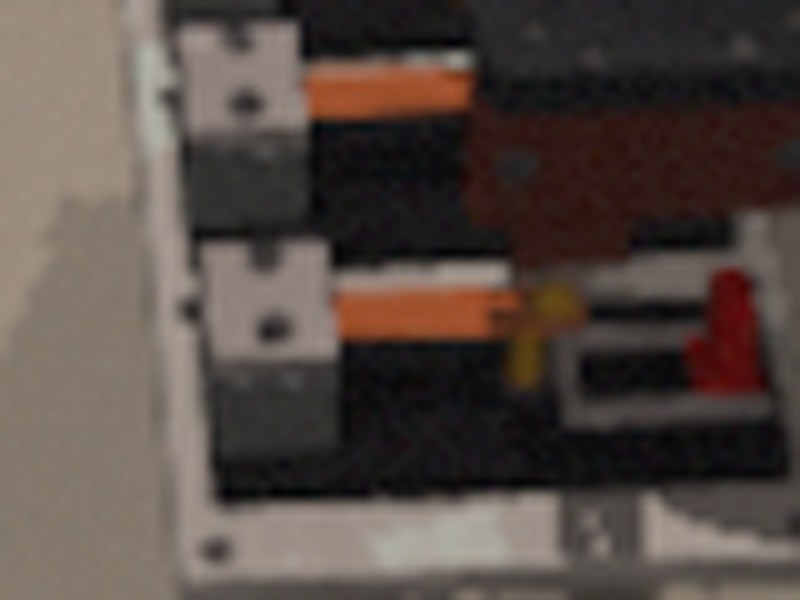

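The finger end (at about (570,260)) is still above the rivet at (555,300), and the leaf is unbent. I'll go further down.

>>> {"fn": "apply_moves", "kwargs": {"steps": [{"xyz": [0,0,3],"rot": [0,0,0]},{"xyz": [0,0,6],"rot": [0,0,0]},{"xyz": [0,0,8],"rot": [0,0,0]},{"xyz": [0,0,8],"rot": [0,0,0]}]}}

```text
time: 5.8
position: [481.3, -17.9, 44.5]
orientation: [0.339, -3.123, -0.0]
contact_force: [-0.1, -0.1, 0.4]
opening: 0.2
gripper_force: 0.0
```

```bash
python3 s.py s2
python3 - <<'E'
from h import *
c=bot.calibration('side');M=R.from_rotvec(c['rvec']).as_matrix();t=np.array(c['tvec'])
for u,v,z in[(366,246,808),(366,252,917),(366,253,917)]:
    print(u,v,(M.T@(np.array([(u-c['cx'])/c['fx'],(v-c['cy'])/c['fy'],1])*z-t)).round(1))
E
```

```text
6.0 [481.5 -17.9  44.7] F [-0.31 -0.04 -0.33] [0.55 0.78 0.23]
[[810 809 809 811 815 992 991 991 941 940 939 936 934 967 961 961]
 [810 808 814 814 815 912 919 915 921 923 935 937 934 944 945 943]
 [809 810 812 812 815 915 917 919 918 938 933 932 931 941 944 947]
 [809 811 811 812 814 913 912 916 918 931 932 936 934 953 951 952]
 [811 808 814 816 812 916 916 919 919 939 938 936 935 957 960 956]
 [810 811 811 814 817 914 915 919 921 984 970 968 961 960 963 960]]
366 246 [479.8  65.5 144.7]
366 252 [481.1  -8.2  62.1]
366 253 [480.9  -6.9  60.6]
```

>>> {"fn": "apply_moves", "kwargs": {"steps": [{"xyz": [0,0,2],"rot": [0,0,0]},{"xyz": [0,0,4],"rot": [0,0,0]},{"xyz": [0,0,6],"rot": [0,0,0]},{"xyz": [0,0,6],"rot": [0,0,0]}]}}

```text
time: 6.5
position: [481.4, -17.9, 38.5]
orientation: [0.339, -3.123, 0.0]
contact_force: [-0.4, 0.0, -0.2]
opening: 0.3
gripper_force: 0.3
```

```bash
python3 s.py s3
```

```text
6.7 [481.4 -17.9  38.7] F [-0.2   0.71  0.49] [0.35 0.54 0.25]
[[804 811 811 811 815 819 822 819 940 942 938 935 936 965 962 963]
 [808 811 811 812 815   0 816 818 918 922 923 925 933 942 943 945]
 [809 811 810 812 814 813 815 820 921 923 924 927 936 942 947 946]
 [807 809 808 812 817 816 820 918 920 923 924 927 937 958 953 953]
 [808 810 812 811 815 818 819 918 922 923 925 934 937 959 962 959]
 [809 810 813 816 815 816 820 919 924 924 922 970 961 960 962 961]]
```

View pics/s3.png

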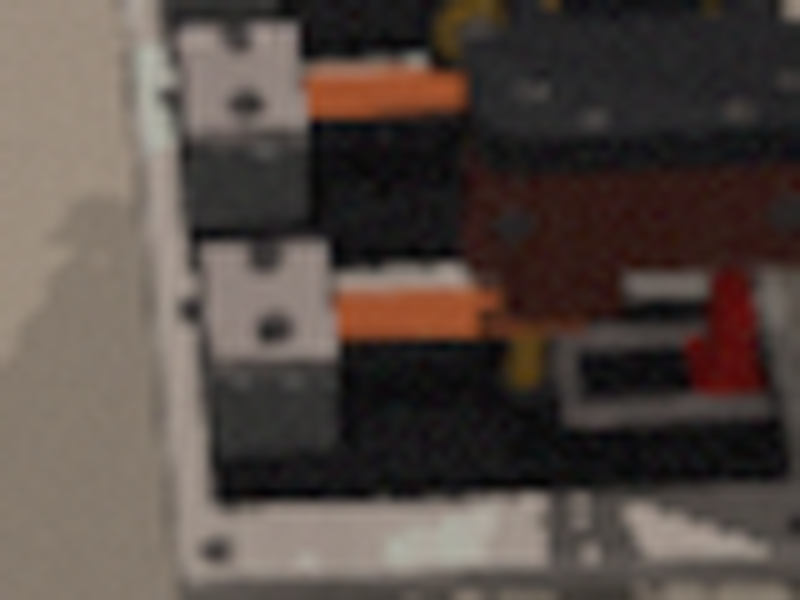

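The finger end, near (560,310), now hides the rivet and sits just above the leaf. From here I take small steps.

>>> {"fn": "apply_moves", "kwargs": {"steps": [{"xyz": [0,0,1.5],"rot": [0,0,0]},{"xyz": [0,0,3],"rot": [0,0,0]},{"xyz": [0,0,3],"rot": [0,0,0]}]}}

```text
time: 7.08
position: [481.3, -17.9, 35.6]
orientation: [0.339, -3.123, 0.0]
contact_force: [-1.9, 0.6, 2.7]
opening: 0.6
gripper_force: 1.3
```

>>> {"fn": "apply_moves", "kwargs": {"steps": [{"xyz": [0,0,1.5],"rot": [0,0,0]},{"xyz": [0,0,1.5],"rot": [0,0,0]},{"xyz": [0,0,1.5],"rot": [0,0,0]}]}}

```text
time: 7.45
position: [481.3, -17.9, 34.2]
orientation: [0.339, -3.123, 0.0]
contact_force: [-1.7, -0.6, 2.9]
opening: 0.4
gripper_force: 1.8
```

```bash
python3 s.py s4
```

```text
7.65 [481.3 -17.9  34.2] F [-1.3 -0.9  4. ] [0.28 0.54 0.54]
[[800 803 810 813 814 814 817 819 822 822 943 939 935 940 962 960]
 [800 802 814 814 817 815 816 818 820 922 923 924 927 936 943 942]
 [801 802 810 812 813 819 818 820 820 922 926 927 928 938 946 945]
 [799 804 809 814 816 817 820 820 822 922 924 923 928 939 952 951]
 [799 798 812 813 815 816 818 820 823 923 925 926 927 938 960 957]
 [799 801 812 812 816 816 820 819 820 924 926 927 929 957 961 958]]
```

>>> {"fn": "apply_moves", "kwargs": {"steps": [{"xyz": [0,0,1.2],"rot": [0,0,0]},{"xyz": [0,0,1.2],"rot": [0,0,0]},{"xyz": [0,0,1.2],"rot": [0,0,0]}]}}

```text
time: 8.02
position: [481.3, -17.9, 33.0]
orientation: [0.339, -3.123, 0.0]
contact_force: [-1.5, -1.0, 4.6]
opening: 0.5
gripper_force: 2.2
```

>>> {"fn": "apply_moves", "kwargs": {"steps": [{"xyz": [0,0,0.8],"rot": [0,0,0]},{"xyz": [0,0,0.8],"rot": [0,0,0]},{"xyz": [0,0,0.8],"rot": [0,0,0]}]}}

```text
time: 8.4
position: [481.3, -17.9, 32.3]
orientation: [0.339, -3.123, 0.0]
contact_force: [-3.6, -0.4, 8.6]
opening: 0.2
gripper_force: 3.5
```

>>> {"fn": "apply_moves", "kwargs": {"steps": [{"xyz": [0,0,0.8],"rot": [0,0,0]},{"xyz": [0,0,0.8],"rot": [0,0,0]},{"xyz": [0,0,0.8],"rot": [0,0,0]}]}}

```text
time: 8.78
position: [481.4, -17.9, 32.1]
orientation: [-0.339, 3.123, -0.0]
contact_force: [-4.3, -0.5, 15.2]
opening: 0.4
gripper_force: 6.5
```

>>> {"fn": "apply_moves", "kwargs": {"steps": [{"xyz": [0,0,0],"rot": [0,0,0]},{"xyz": [0,0,0],"rot": [0,0,0]},{"xyz": [0,0,0],"rot": [0,0,0]},{"xyz": [0,0,0],"rot": [0,0,0]},{"xyz": [0,0,-22],"rot": [0,0,0]},{"xyz": [0,0,-22],"rot": [0,0,0]},{"xyz": [0,-35,-22],"rot": [0,0,0]},{"xyz": [0,-70,-22],"rot": [0,0,0]},{"xyz": [0,-70,-22],"rot": [0,0,0]},{"xyz": [0,-70,-14],"rot": [0,0,0]},{"xyz": [0,-70,-9],"rot": [0,0,0]},{"xyz": [0,-70,-9],"rot": [0,0,0]}]}}

```text
time: 10.28
position: [495.6, -85.3, 39.6]
orientation: [0.34, -3.121, -0.001]
contact_force: [0.2, 0.1, 0.6]
opening: 0.3
gripper_force: 0.0
```

>>> {"fn": "apply_moves", "kwargs": {"steps": [{"xyz": [0,0,2],"rot": [0,0,0]},{"xyz": [0,0,4],"rot": [0,0,0]},{"xyz": [0,0,6],"rot": [0,0,0]},{"xyz": [0,0,6],"rot": [0,0,0]},{"xyz": [0,0,6],"rot": [0,0,0]}]}}

```text
time: 10.9
position: [496.2, -86.1, 34.4]
orientation: [0.339, -3.123, -0.0]
contact_force: [-1.9, 1.4, 4.2]
opening: 0.5
gripper_force: 1.9
```

```bash
python3 s.py s5|head -1
```

```text
11.1 [496.2 -86.2  34.4] F [-1.79  1.93  4.01] [0.35 0.32 0.46]
```

>>> {"fn": "apply_moves", "kwargs": {"steps": [{"xyz": [0,0,0.8],"rot": [0,0,0]},{"xyz": [0,0,1.4],"rot": [0,0,0]},{"xyz": [0,0,1.4],"rot": [0,0,0]},{"xyz": [0,0,1.4],"rot": [0,0,0]}]}}

```text
time: 11.6
position: [496.2, -86.2, 32.9]
orientation: [0.339, -3.123, -0.0]
contact_force: [-2.8, 2.7, 5.6]
opening: 0.3
gripper_force: 2.4
```

>>> {"fn": "apply_moves", "kwargs": {"steps": [{"xyz": [0,0,0.8],"rot": [0,0,0]},{"xyz": [0,0,0.8],"rot": [0,0,0]},{"xyz": [0,0,0.8],"rot": [0,0,0]}]}}

```text
time: 11.98
position: [496.2, -86.2, 32.2]
orientation: [0.339, -3.123, -0.0]
contact_force: [-2.2, 2.6, 5.3]
opening: 0.5
gripper_force: 2.7
```

>>> {"fn": "apply_moves", "kwargs": {"steps": [{"xyz": [0,0,0.8],"rot": [0,0,0]},{"xyz": [0,0,0.8],"rot": [0,0,0]},{"xyz": [0,0,0.8],"rot": [0,0,0]}]}}

```text
time: 12.35
position: [496.3, -86.2, 31.4]
orientation: [0.339, -3.123, -0.0]
contact_force: [-3.5, 2.6, 6.0]
opening: 0.3
gripper_force: 2.9
```

>>> {"fn": "apply_moves", "kwargs": {"steps": [{"xyz": [0,0,0.8],"rot": [0,0,0]},{"xyz": [0,0,0.8],"rot": [0,0,0]},{"xyz": [0,0,0.8],"rot": [0,0,0]}]}}

```text
time: 12.72
position: [496.3, -86.2, 30.7]
orientation: [0.339, -3.123, -0.0]
contact_force: [-3.1, 2.4, 6.4]
opening: 0.3
gripper_force: 3.2
```

>>> {"fn": "apply_moves", "kwargs": {"steps": [{"xyz": [0,0,0.6],"rot": [0,0,0]},{"xyz": [0,0,0.6],"rot": [0,0,0]},{"xyz": [0,0,0.6],"rot": [0,0,0]}]}}

```text
time: 13.1
position: [496.3, -86.2, 30.1]
orientation: [0.339, -3.123, -0.0]
contact_force: [-3.0, 3.3, 7.0]
opening: 0.7
gripper_force: 3.4
```

>>> {"fn": "apply_moves", "kwargs": {"steps": [{"xyz": [0,0,0.8],"rot": [0,0,0]},{"xyz": [0,0,0.8],"rot": [0,0,0]},{"xyz": [0,0,0.8],"rot": [0,0,0]}]}}

```text
time: 13.48
position: [496.3, -86.2, 29.3]
orientation: [0.339, -3.123, -0.0]
contact_force: [-2.9, 3.3, 7.2]
opening: 0.2
gripper_force: 3.6
```

>>> {"fn": "apply_moves", "kwargs": {"steps": [{"xyz": [0,0,0.6],"rot": [0,0,0]},{"xyz": [0,0,0.6],"rot": [0,0,0]},{"xyz": [0,0,0.6],"rot": [0,0,0]}]}}

```text
time: 13.85
position: [496.4, -86.2, 28.8]
orientation: [0.339, -3.123, -0.0]
contact_force: [-2.0, 2.5, 7.7]
opening: 0.5
gripper_force: 3.8
```

>>> {"fn": "apply_moves", "kwargs": {"steps": [{"xyz": [0,0,0.8],"rot": [0,0,0]},{"xyz": [0,0,0.8],"rot": [0,0,0]},{"xyz": [0,0,0.8],"rot": [0,0,0]}]}}

```text
time: 14.22
position: [496.5, -86.2, 28.2]
orientation: [-0.339, 3.123, -0.0]
contact_force: [-3.4, 3.9, 10.9]
opening: 0.7
gripper_force: 5.1
```

```bash
python3 s.py s6|head -1
```

```text
14.425 [496.5 -86.2  28.2] F [-3.26  3.27 10.49] [0.39 0.44 0.8 ]
```

>>> {"fn": "apply_moves", "kwargs": {"steps": [{"xyz": [0,0,0.4],"rot": [0,0,0]},{"xyz": [0,0,0.4],"rot": [0,0,0]},{"xyz": [0,0,0.4],"rot": [0,0,0]},{"xyz": [0,0,0.4],"rot": [0,0,0]}]}}

```text
time: 14.92
position: [496.5, -86.2, 28.1]
orientation: [-0.339, 3.123, -0.0]
contact_force: [-3.1, 4.1, 13.8]
opening: 0.3
gripper_force: 6.5
```

>>> {"fn": "apply_moves", "kwargs": {"steps": [{"xyz": [0,0,0],"rot": [0,0,0]},{"xyz": [0,0,-14],"rot": [0,0,0]},{"xyz": [0,0,-26],"rot": [0,0,0]},{"xyz": [0,0,-26],"rot": [0,0,0]},{"xyz": [0,-35,-26],"rot": [0,0,0]},{"xyz": [0,-70,-26],"rot": [0,0,0]},{"xyz": [0,-70,-26],"rot": [0,0,0]},{"xyz": [0,-70,-18],"rot": [0,0,0]},{"xyz": [0,-70,-13],"rot": [0,0,0]},{"xyz": [0,-70,-13],"rot": [0,0,0]},{"xyz": [0,-70,-13],"rot": [0,0,0]}]}}

```text
time: 16.3
position: [511.3, -154.1, 40.3]
orientation: [0.34, -3.123, -0.0]
contact_force: [-0.5, 0.8, 0.7]
opening: 0.6
gripper_force: 0.0
```

```bash
python3 s.py s7|head -1
```

```text
16.5 [ 511.6 -154.6   40.6] F [ 0.24 -0.29  0.01] [0.62 0.26 0.67]
```

Next is the right leaf.

>>> {"fn": "apply_moves", "kwargs": {"steps": [{"xyz": [0,0,2],"rot": [0,0,0]},{"xyz": [0,0,4],"rot": [0,0,0]},{"xyz": [0,0,6],"rot": [0,0,0]},{"xyz": [0,0,6],"rot": [0,0,0]},{"xyz": [0,0,6],"rot": [0,0,0]}]}}

```text
time: 17.12
position: [511.5, -154.7, 34.4]
orientation: [-0.339, 3.123, -0.0]
contact_force: [-0.2, -0.5, 2.1]
opening: 0.1
gripper_force: 0.6
```

```bash
python3 s.py s8|head -1
```

```text
17.325 [ 511.5 -154.7   34.4] F [-0.33 -0.74  1.3 ] [0.31 0.29 0.37]
```

>>> {"fn": "apply_moves", "kwargs": {"steps": [{"xyz": [0,0,0.8],"rot": [0,0,0]},{"xyz": [0,0,1.4],"rot": [0,0,0]},{"xyz": [0,0,1.4],"rot": [0,0,0]},{"xyz": [0,0,1.4],"rot": [0,0,0]}]}}

```text
time: 17.82
position: [511.5, -154.7, 33.0]
orientation: [0.339, -3.123, 0.0]
contact_force: [0.0, -0.6, 1.6]
opening: 0.4
gripper_force: 0.8
```

>>> {"fn": "apply_moves", "kwargs": {"steps": [{"xyz": [0,0,0.8],"rot": [0,0,0]},{"xyz": [0,0,0.8],"rot": [0,0,0]},{"xyz": [0,0,0.8],"rot": [0,0,0]}]}}

```text
time: 18.2
position: [511.5, -154.7, 32.2]
orientation: [-0.339, 3.123, -0.0]
contact_force: [-0.3, -0.7, 1.8]
opening: 0.5
gripper_force: 0.9
```

Soft, as expected. I still have to press it down to its stop.

>>> {"fn": "apply_moves", "kwargs": {"steps": [{"xyz": [0,0,0.8],"rot": [0,0,0]},{"xyz": [0,0,0.8],"rot": [0,0,0]},{"xyz": [0,0,0.8],"rot": [0,0,0]}]}}

```text
time: 18.58
position: [511.5, -154.7, 31.4]
orientation: [0.339, -3.123, 0.0]
contact_force: [-0.4, -0.9, 2.4]
opening: 0.6
gripper_force: 1.0
```

>>> {"fn": "apply_moves", "kwargs": {"steps": [{"xyz": [0,0,0.8],"rot": [0,0,0]},{"xyz": [0,0,0.8],"rot": [0,0,0]},{"xyz": [0,0,0.8],"rot": [0,0,0]}]}}

```text
time: 18.95
position: [511.6, -154.7, 30.6]
orientation: [-0.339, 3.123, -0.0]
contact_force: [0.1, -1.5, 2.8]
opening: 0.6
gripper_force: 1.5
```

>>> {"fn": "apply_moves", "kwargs": {"steps": [{"xyz": [0,0,0.8],"rot": [0,0,0]},{"xyz": [0,0,0.8],"rot": [0,0,0]},{"xyz": [0,0,0.8],"rot": [0,0,0]}]}}

```text
time: 19.32
position: [511.6, -154.7, 30.3]
orientation: [-0.339, 3.123, -0.0]
contact_force: [-1.6, 0.0, 9.3]
opening: 0.3
gripper_force: 4.0
```

```bash
python3 s.py s9|head -1
```

```text
19.525 [ 511.6 -154.7   30.3] F [-1.5  -0.16  8.76] [0.14 0.47 0.24]
```

>>> {"fn": "apply_moves", "kwargs": {"steps": [{"xyz": [0,0,0.4],"rot": [0,0,0]},{"xyz": [0,0,0.4],"rot": [0,0,0]},{"xyz": [0,0,0.4],"rot": [0,0,0]},{"xyz": [0,0,0.4],"rot": [0,0,0]}]}}

```text
time: 20.02
position: [511.6, -154.7, 30.2]
orientation: [-0.339, 3.123, -0.001]
contact_force: [-1.8, 0.5, 12.3]
opening: 0.6
gripper_force: 5.3
```

>>> {"fn": "apply_moves", "kwargs": {"steps": [{"xyz": [0,0,0],"rot": [0,0,0]},{"xyz": [0,0,-15],"rot": [0,0,0]},{"xyz": [0,0,-30],"rot": [0,0,0]},{"xyz": [0,0,-30],"rot": [0,0,0]},{"xyz": [30,0,-30],"rot": [0,0,0]},{"xyz": [62,0,-30],"rot": [0,0,0]},{"xyz": [62,0,-30],"rot": [0,0,0]},{"xyz": [62,0,-30],"rot": [0,0,0]}]}}

```text
time: 21.02
position: [451.9, -168.3, 59.5]
orientation: [-0.338, 3.122, -0.001]
contact_force: [-0.5, -0.3, -0.4]
opening: 0.1
gripper_force: 0.0
```

```bash
python3 s.py s10|head -1
python3 - <<'E'
from h import *
p,d=bot.camera('wrist');q,_=bot.camera('side')
a=cv2.resize(p[100:300,200:440,::-1],(400,400));b=cv2.resize(q[190:270,320:400,::-1],(400,400),interpolation=cv2.INTER_CUBIC)
cv2.imwrite('pics/w10.png',np.hstack([a,b]))
E
```

```text
21.225 [ 452.  -168.1   59.4] F [-0.05 -0.16 -0.09] [0.51 0.22 0.34]
```

View pics/w10.png

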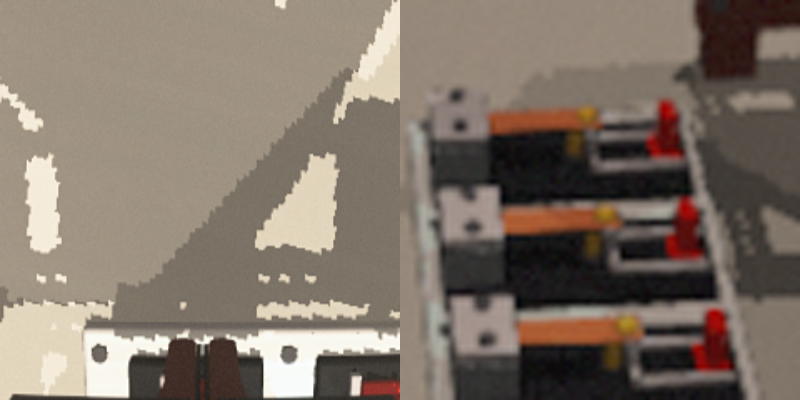

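All leaves are free and all slides are out. The fingers, at (725,70), are on the robot side of the right tab at (665,125), with clearance. Next I lower them and push.

>>> {"fn": "apply_moves", "kwargs": {"steps": [{"xyz": [0,0,15],"rot": [0,0,0]},{"xyz": [0,0,30],"rot": [0,0,0]},{"xyz": [0,0,38],"rot": [0,0,0]},{"xyz": [0,0,38],"rot": [0,0,0]},{"xyz": [0,0,38],"rot": [0,0,0]}]}}

```text
time: 21.95
position: [451.1, -168.1, 21.5]
orientation: [-0.339, 3.123, -0.0]
contact_force: [0.3, 0.1, -0.5]
opening: 0.4
gripper_force: 0.0
```

>>> {"fn": "apply_moves", "kwargs": {"steps": [{"xyz": [-3,0,0],"rot": [0,0,0]},{"xyz": [-6,0,0],"rot": [0,0,0]},{"xyz": [-9,0,0],"rot": [0,0,0]},{"xyz": [-12,0,0],"rot": [0,0,0]},{"xyz": [-15,0,0],"rot": [0,0,0]},{"xyz": [-18,0,0],"rot": [0,0,0]},{"xyz": [-18,0,0],"rot": [0,0,0]}]}}

```text
time: 22.82
position: [468.7, -163.9, 21.3]
orientation: [-0.339, 3.123, 0.0]
contact_force: [-1.4, -1.4, 0.5]
opening: 0.5
gripper_force: 0.7
```

>>> {"fn": "apply_moves", "kwargs": {"steps": [{"xyz": [-3,0,0],"rot": [0,0,0]},{"xyz": [-6,0,0],"rot": [0,0,0]},{"xyz": [-9,0,0],"rot": [0,0,0]},{"xyz": [-10,0,0],"rot": [0,0,0]},{"xyz": [-10,0,0],"rot": [0,0,0]}]}}

```text
time: 23.45
position: [478.4, -161.8, 21.3]
orientation: [-0.339, 3.123, 0.0]
contact_force: [-1.8, -0.6, 0.3]
opening: 0.3
gripper_force: 0.9
```

>>> {"fn": "apply_moves", "kwargs": {"steps": [{"xyz": [-1.5,0,0],"rot": [0,0,0]},{"xyz": [-1.5,0,0],"rot": [0,0,0]},{"xyz": [-1.5,0,0],"rot": [0,0,0]}]}}

```text
time: 23.82
position: [479.6, -161.5, 21.3]
orientation: [0.339, -3.123, -0.0]
contact_force: [-2.7, -0.2, 0.4]
opening: 0.4
gripper_force: 1.1
```

>>> {"fn": "apply_moves", "kwargs": {"steps": [{"xyz": [-1.5,0,0],"rot": [0,0,0]},{"xyz": [-1.5,0,0],"rot": [0,0,0]},{"xyz": [-1.5,0,0],"rot": [0,0,0]}]}}

```text
time: 24.2
position: [481.1, -161.2, 21.3]
orientation: [0.339, -3.123, -0.0]
contact_force: [-1.7, -0.1, -1.6]
opening: 0.5
gripper_force: 1.2
```

>>> {"fn": "apply_moves", "kwargs": {"steps": [{"xyz": [-1.5,0,0],"rot": [0,0,0]},{"xyz": [-1.5,0,0],"rot": [0,0,0]},{"xyz": [-1.5,0,0],"rot": [0,0,0]}]}}

```text
time: 24.58
position: [481.2, -161.1, 21.3]
orientation: [0.34, -3.121, -0.0]
contact_force: [-6.6, -2.7, 2.9]
opening: 0.6
gripper_force: 3.5
```

>>> {"fn": "apply_moves", "kwargs": {"steps": [{"xyz": [-1.5,0,0],"rot": [0,0,0]},{"xyz": [-1.5,0,0],"rot": [0,0,0]},{"xyz": [-1.5,0,0],"rot": [0,0,0]}]}}

```text
time: 24.95
position: [481.4, -161.1, 21.3]
orientation: [0.34, -3.118, -0.0]
contact_force: [-11.3, -6.4, 6.7]
opening: 0.7
gripper_force: 5.9
```

The slide is against its end stop. I back off, rise and check.

>>> {"fn": "apply_moves", "kwargs": {"steps": [{"xyz": [8,0,0],"rot": [0,0,0]},{"xyz": [25,0,0],"rot": [0,0,0]},{"xyz": [35,0,0],"rot": [0,0,0]},{"xyz": [35,0,-40],"rot": [0,0,0]},{"xyz": [35,0,-90],"rot": [0,0,0]},{"xyz": [35,0,-120],"rot": [0,0,0]},{"xyz": [35,0,-120],"rot": [0,0,0]},{"xyz": [35,0,-120],"rot": [0,0,0]}]}}

```text
time: 25.95
position: [449.2, -167.9, 140.7]
orientation: [0.339, -3.123, -0.001]
contact_force: [-0.0, -0.0, -0.3]
opening: 0.3
gripper_force: 0.0
```

Run:
```python
from h import *
print(bot.state()['contact_force'])
q,_=bot.camera('side')
cv2.imwrite('pics/end.png',cv2.resize(q[200:290,310:400,::-1],(600,600),interpolation=cv2.INTER_CUBIC))
```

```text
[-0.00423796 -0.01171    -0.28430347]
```

View pics/end.png

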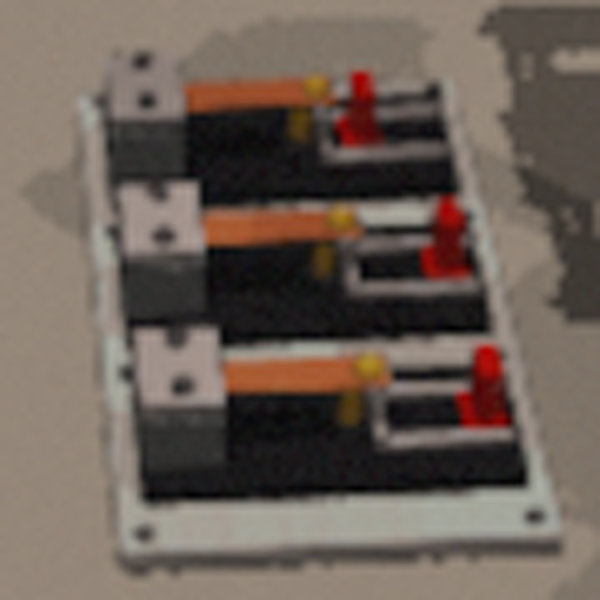

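The right slide is home at (360,110). The other two are out at (450,240) and (487,390), and all the leaves are free.

```bash
python3 -c "
from bench import bot
print(bot.hand_in())"
```

```text
the job is handed in; nothing more can be done
None
```

The right leaf is the soft one (about 0.3 N/mm, against about 0.8 N/mm for the left and middle); its slide is fully home, the other two slides are out, all leaves are free, the highest press reading was about 15 N, and the job is handed in.

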